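# Load a display module into the sloped tester

## Robot

A 6-joint arm with a two-finger parallel gripper is mounted at the origin on the work surface; the furniture and walls round the work are solid. World frame = base frame: x ahead of the robot, y to its left, z up, the work surface at z = 0. Lengths are in m, angles in degrees, forces in N, time in s.
With the tool pointing down it reaches from about 0.35 to 0.975 m from the base axis. Payload 17.4 kg.
Tool frame: the origin (TCP) lies at the very end of the fingers, on their centre line; the grasp point (between the pads) lies bot.pinch_z behind it (bot.pinch_z is the distance from the TCP to the grasp point, in m); z points along the fingers, y is the line along which they close (so a half turn about z gives the same grasp; the last joint's range is limited). The gripper opens to 85 mm and grips with 20 to 120 N. Pads are 22 mm wide; open, the fingers measure 114 mm over their backs; the gripper's body (76 mm by 85 mm) begins 54 mm behind the grasp point. The pads swing forward as they close: fully open they stand 13 mm farther back than shut.
Start: joints at [-72.869, 6.646, 82.598, -0, 90.757, -2.166], TCP at [0.223, -0.637, 0.231] pointing down, gripper open.
Joint ranges: [-162.19, 162.19], [-47.58, 125.68], [4.15, 143.07], [-65.23, 245.23], [0.69, 171.88], [-170.13, 170.13]. Speed limits (degrees/s): [108.29, 108.29, 127.2, 180, 180, 180].

## Interface

Orientations are given as a 3x3 rotation matrix whose columns are the frame's x, y, z axes.
In Python, from station import bot gives the robot as it stands.
- The arm moves only by the shell command python3 shift.py 'ROWS'. ROWS is one flat JSON list of numbers that holds 1 to 12 rows one after another, with no inner brackets; each row has 5 numbers: the finger opening in m, then dx, dy, dz in shares of the most that a row can go, 1 being 62.5 mm, then a turn about the tool's z in units of 4 degrees; each row shifts and turns the commanded pose from where the row before left it, along the tool's axes as they then stand; what a row does not reach is not made up. A row lasts 1/8 s, in which the tool goes at most 0.0625 m and 10.7 degrees, less where a joint would pass 70% of its speed; a pose out of reach is approached as far as the arm can. The fingers move at their own pace and stop on an object; the grip force is fixed at half the most. Time passes only in rows, so rows that do not move let the fingers close. It prints the time, the measured TCP pose, the force, the opening and the grip force at its end. Input that does not fit is refused with a message, and nothing moves.
- bot.observe(): the state, without advancing time (a new reading comes with each control period).
- bot.capture(name): name is "scene" or "top" or "wrist"; returns a dict with "image" (384x512x3 uint8, blue, green, red), "fx", "fy", "cx", "cy" (pixels), "rvec" (rotation vector, rad) and "tvec" (3), from world to camera coordinates, as OpenCV has them. Camera axes: x right, y down, z forward; pixel columns grow to the right and rows downward; lengths in m; the calibration is good to about 2 mm. A picture is of the moment at which its call begins. There is no depth.
- bot.finish_job(): hands the job in; it is judged then, once.
The state is a dict: "time": time; "joint_positions": joint angles; "joint_vel": joint speeds; "joint_efforts": joint torques, N m; "position": TCP position; "tcp_rot": TCP orientation; "ft_force": force on the tool from outside, world axes, zero at the start; "moment": the same for the moment, N m; "gripper_width": finger opening in m; "finger_force": force on a finger pad.
Only numpy, scipy, OpenCV 4.12 (cv2) and the standard library are available. Lean on these libraries where they do the work, as an engineer would, in place of code of your own. Each camera call takes 0.05 s, during which the arm holds its last target. There are 200 camera calls.

## Task

Put the display module with the green tag into the nest of the sloped test stand, lying fully home on the nest plate with its face out and its tag end uphill, then swing the hold-down over by its red knob until the sprung rubber foot presses lightly on the module, and leave it there. The module is thin glass in a thin shell: grip it with no more than about 40 N, set it in without dropping or banging it, and never press the foot so hard that its spring bottoms out. The red-tagged module is a reject: leave it, and the other things on the bench, where they are.

Things in the scene. Friction and masses are not known exactly. Their poses are not given: they have to be found in the camera images.
- green_module: Display module that passed inspection: GREEN sticker, light-grey face with a display (+z), dark shell. Box 120 (x) x 56 (y) x 26 mm (z), about 0.18 kg. Origin: centre of its underside; +x points to the sticker end. Starts flat on the worktop, face up. Grip it across the 56 mm by its straight long sides, with at most about 40 N.
- red_module: Rejected module: identical, same frame, but with a RED sticker. Also starts flat, face up; the two may have changed places. Leave it alone.
- green_tag (a point): Middle of the green sticker (15 x 46 mm) on the face of the green module, 50.5 mm from the module's centre along its +x, 26 mm above its underside.
- nest: Nest on top of the test stand. Origin: centre of its floor, where the centre of the module's underside belongs. +x runs uphill in the floor, +z is the floor's outward normal; the slope is 25 degrees, low end roughly towards the robot. A seated module has its axes along these. Pocket 126 x 62 mm (3 mm of play each side) between black guides 16 mm high whose upper 6 mm flare 4 mm outwards.
- stand: Fixed grey wedge-shaped stand under the nest, 180 x 104 mm on plan. Origin under its middle on the worktop, x level towards its high end (105 mm). Nest origin: 17 mm in -x, 55 mm up. Nest guides: a full lip at the low end, two stops at the high end, side guides only near the corners (beyond 40 mm from the middle): the sides between are open for fingers.
- hold_down (a joint): Angle of the hold-down arm: 0 = parallel to the nest floor (closed), grows as it opens, starts at 1.65 to 2.0. Hinge axis: along the nest's y through x = 98, z = 44 mm of the nest frame. Friction holds it where it is left (4 N at the knob moves it). On a seated module the foot touches at 0.067, presses 3 N at 0, bottoms out at -0.067 rad. Aim for 0.
- knob (a point): Centre of the red barrel knob (24 mm diameter, 24 mm long, lying crosswise, free to revolve on its pin) at the end of the hold-down arm. Closed (angle 0) it is at x = 14, y = 0, z = 66 mm in the nest frame; it moves on a circle of 87 mm radius about the hinge. Pinch it by its flat ends, across the nest's y. The arm behind it is 15 mm wide.
- foot: Round rubber foot (18 mm) on a spring plunger under the arm, 60 mm from the hinge; 8 mm of travel, 0.6 N to start and 0.6 N more per mm. Closed, it bears on the module's face between sticker and display, 38 mm uphill of the centre. Origin: where the plunger crosses the arm.
- meter: Red multimeter on its tilt stand, 186 x 86 x 168 mm, behind the test stand. Bystander. Origin: centre of its underside.
- solder: Spool of solder with blue flanges, 60 mm across, 40 mm high, bystander. Origin: centre of its underside.
- driver: Short orange and yellow screwdriver lying flat, 158 x 29 x 28 mm, bystander. Origin: under its middle.
- tape: Roll of black tape lying flat, 62 mm across, 19 mm high, bystander. Origin: centre of its underside.
- cutters: Blue-handled pliers lying flat, 166 x 69 x 13 mm, bystander. Origin: under their middle.

How it is judged (in metres and radians):
On the way, in this order (a step that is already met when the one before it is completed fails the run):
1. the green-tagged module lies home in the nest, tag end uphill, let go of (x of green_module in the frame of nest between -0.0055 and 0.0055 m and y of green_module in the frame of nest between -0.0055 and 0.0055 m and z of green_module in the frame of nest below 0.003 m and angle between the z axis of green_module and the z axis of nest, either way round below 0.06 rad and x of green_tag in the frame of nest above 0.04 m and contact force between the fingers and green_module below 0.3 N and value of joint hold_down above 1 rad), for 0.2 s.
2. the hold-down is swung over and its foot presses on the module (value of joint hold_down below 0.055 rad and contact force between foot and green_module above 0.7 N), for 0.2 s.
At the end, for the whole second after the job is handed in: Green-tagged module in the nest within 5.5 mm of centre (the nest's own play), its back within 3 mm and 0.06 rad of the floor, tag uphill; hold-down below 0.055 rad, its foot on the module with 0.7 to 12 N; at rest. Red module moved under 15 mm, bystanders under 30 mm (all of step 2 and x of green_module in the frame of nest between -0.0055 and 0.0055 m and y of green_module in the frame of nest between -0.0055 and 0.0055 m and z of green_module in the frame of nest below 0.003 m and angle between the z axis of green_module and the z axis of nest, either way round below 0.06 rad and x of green_tag in the frame of nest above 0.04 m and contact force between foot and green_module below 12 N and linear speed of green_module below 0.01 m/s and distance of red_module from where it was at the start of the episode below 0.015 m and distance of each of meter, solder, driver, tape, cutters from where it was at the start of the episode below 0.03 m); the robot touches nothing.
It fails at once if the green module was gripped too hard (contact force between the fingers and green_module above 100 N).
It fails at once if the module was let fall instead of being set down (linear speed of green_module above 0.35 m/s and contact force between the fingers and green_module below 0.1 N).
It fails at once if the module was banged or forced into the stand (contact force between green_module and stand above 40 N).
It fails at once if the foot was pressed down past its spring travel on to the module (contact force between foot and green_module above 20 N).
It fails at once if the rejected module or a bystander was knocked aside (distance of red_module from where it was at the start of the episode above 0.015 m or distance of any of meter, solder, driver, tape, cutters from where it was at the start of the episode above 0.03 m).
It also fails if it takes over 48 s, if anything falls off the work surface, if the arm or the gripper's body presses on something with over 40 N, if the wrist force passes 120 N, or if a joint passes its speed limit or range.

## Working session

There is one attempt and no reset: what is moved stays moved. The work goes in short steps, Python scripts to look and compute and a shell command to move; the robot and the scene stay as the last step left them, time stands still between calls to the robot, and variables do not carry over. Pictures are saved under pics/ and viewed, at most 10 in all, crops included, and the job is handed in when it is done.

```bash
ls; mkdir -p pics; python3 - <<'E'
from station import bot
import cv2
print(bot.pinch_z); s=bot.observe(); print(s)
for n in ("scene","top"):
    c=bot.capture(n); cv2.imwrite(f"pics/{n}0.png",cv2.resize(c["image"],(800,600),interpolation=cv2.INTER_CUBIC)); print(n,{k:v for k,v in c.items() if k!="image"})
E
```

```text
pics
shift.py
station.py
0.0187
{'time': 0.0, 'joint_positions': array([-7.28695530e+01,  6.67348562e+00,  8.26365540e+01,  1.31484155e-03,
        9.07564787e+01, -2.16446278e+00]), 'joint_vel': array([ 0.00285044,  0.05581399, -0.01738516, -0.05761027, -0.1263134 ,
       -0.12346421]), 'joint_efforts': array([-3.00033014e-05, -7.32001233e+01, -6.32488418e+01,  2.41967223e-05,
        6.32172654e-03, -5.70174841e-08]), 'position': array([ 0.22299516, -0.63689305,  0.23056094]), 'tcp_rot': array([[ 9.43830226e-01,  3.30430630e-01, -3.20031474e-04],
       [ 3.30430778e-01, -9.43829569e-01,  1.11621840e-03],
       [ 6.67775825e-05, -1.15926892e-03, -9.99999326e-01]]), 'ft_force': array([-0.62085577, -0.1170501 ,  0.31447152]), 'moment': array([-0.02743038, -0.02707912,  0.00228409]), 'finger_force': 0.0, 'gripper_width': 0.08558899061634417}
scene {'fx': 359.2028670195033, 'fy': 359.2028670195033, 'cx': 263.3171328436302, 'cy': 194.46183453909714, 'rvec': array([ 2.24030471,  0.16420741, -0.06676123]), 'tvec': array([-0.53090717, -0.06788043,  1.18434891])}
top {'fx': 459.61535202266066, 'fy': 459.61535202266066, 'cx': 259.85220058724957, 'cy': 191.6731533372639, 'rvec': array([ 2.11925077, -2.15295535,  0.15085881]), 'tvec': array([-0.14083593,  0.55319434,  1.30004428])}
```
View pics/scene0.png

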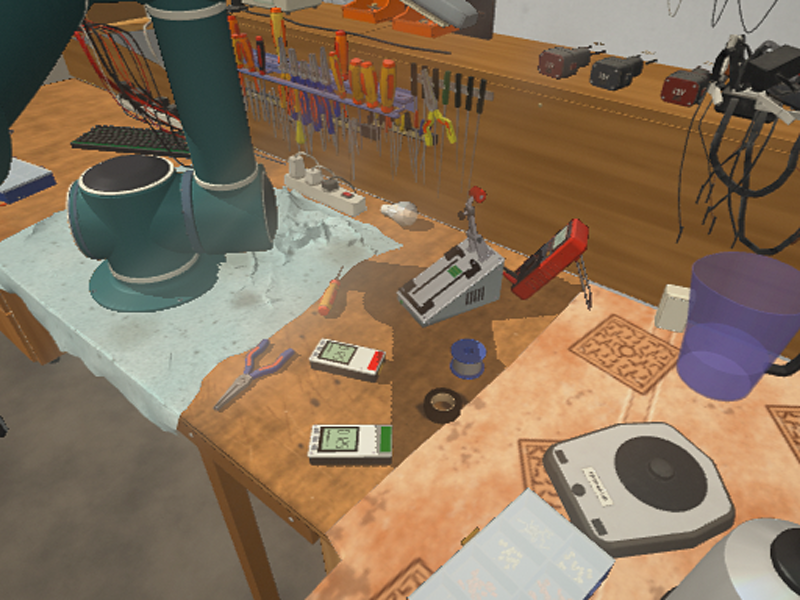

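View pics/top0.png

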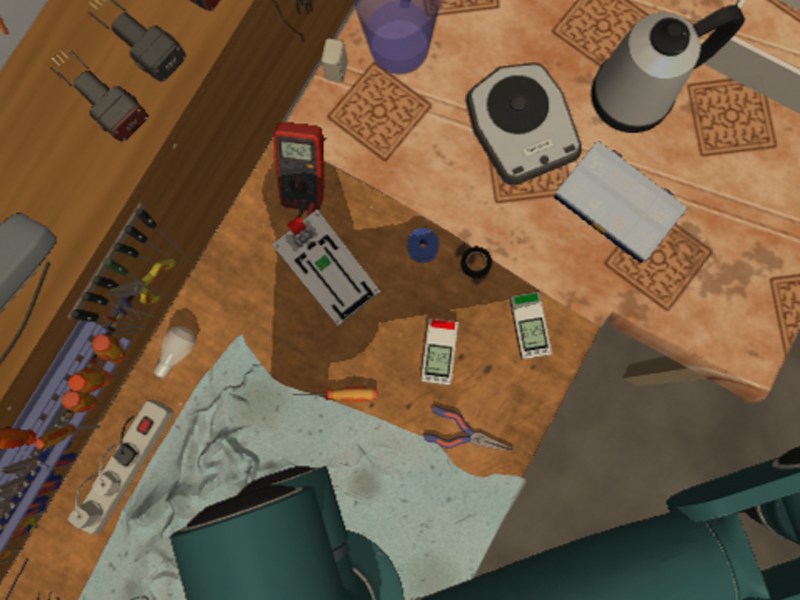

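The green module is the right-hand one (top view ≈ (530,325), tag towards the stand). The stand's uphill end is at upper left, with the hold-down open. I'll crop closer to measure.

```bash
python3 - <<'E'
from station import bot
import cv2,pickle
D={}
for n,(x,y,w,h,k) in {"top":(165,122,200,150,4),"scene":(190,115,200,190,4)}.items():
    c=bot.capture(n); D[n]=c
    if n=="scene": x,y,w,h,k=190,115,240,190,3.15
    cv2.imwrite(f"pics/{n}1.png",cv2.resize(c["image"][y:y+h,x:x+w],None,fx=k,fy=k,interpolation=cv2.INTER_CUBIC))
pickle.dump(D,open("cams.pkl","wb"))
E
```

View pics/top1.png

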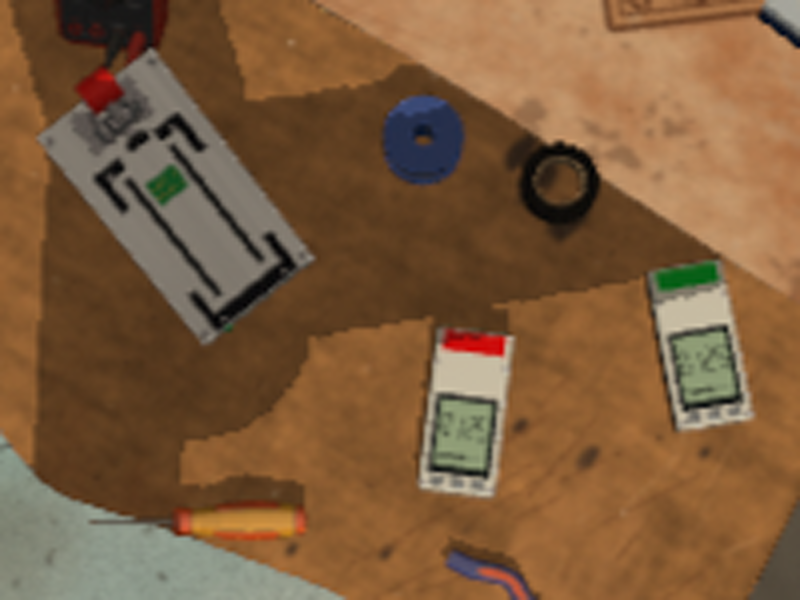

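View pics/scene1.png

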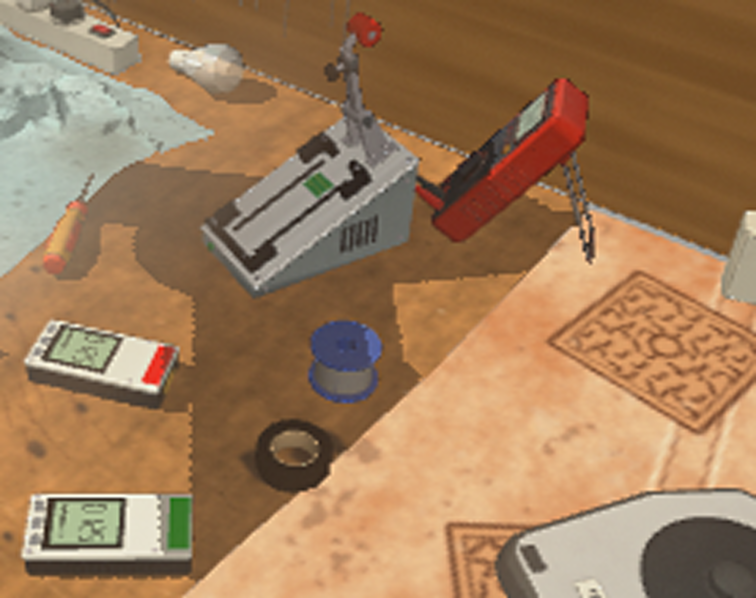

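The stand's top corners in the top crop are (40,140), (152,48), (312,258) and (207,344). The green module's face corners are (648,271), (718,260), (750,418) and (678,430), and the knob is at (100,90) in the top crop and (364,30) in the scene crop. Next I fit the poses.

```bash
cat > fit.py <<'E'
import numpy as np,cv2,pickle
from scipy.optimize import least_squares
D=pickle.load(open("cams.pkl","rb"))
off={"top":(165,122,4),"scene":(190,115,3.15)}
def nat(n,p): x,y,k=off[n]; return (np.array(p,float)+.5)/k-.5+[x,y]
def proj(n,P):
    c=D[n]; K=np.array([[c["fx"],0,c["cx"]],[0,c["fy"],c["cy"]],[0,0,1]])
    return cv2.projectPoints(np.array(P,float).reshape(-1,1,3),c["rvec"],c["tvec"],K,None)[0].reshape(-1,2)
def rz(a): c,s=np.cos(a),np.sin(a); return np.array([[c,-s,0],[s,c,0],[0,0,1]])
t=np.tan(np.radians(25)); s25,c25=np.sin(np.radians(25)),np.cos(np.radians(25))
Rn=np.array([[c25,0,-s25],[0,1,0],[s25,0,c25]])
ST=np.array([[.09,.052,.105],[.09,-.052,.105],[-.09,-.052,.105-.18*t],[-.09,.052,.105-.18*t]])
MO=np.array([[.06,.028,.026],[.06,-.028,.026],[-.06,-.028,.026],[-.06,.028,.026]])
def knob(th,):
    a=np.arctan2(22,-84)-th; p=np.array([.098,0,.044])+np.hypot(.084,.022)*np.array([np.cos(a),0,np.sin(a)])
    return Rn@p+[-.017,0,.055]
def world(v,P): return (rz(v[2])@np.atleast_2d(P).T).T+[v[0],v[1],0]
if __name__=="__main__":
    sp={"top":[(40,140),(152,48),(312,258),(207,344)],"scene":[(347,120),(416,160),(256,282),(203,227)]}
    mp={"top":[(648,271),(718,260),(750,418),(678,430)],"scene":[(190,497),(191,556),(24,557),(33,497)]}
    kp={"top":(100,90),"scene":(364,30)}
    def rs(v): return np.concatenate([(proj(n,np.vstack([world(v,ST),world(v,knob(v[3]))]))-nat(n,sp[n]+[kp[n]])).ravel() for n in sp])
    def rm(v): return np.concatenate([(proj(n,world(v,MO*[v[3],v[3],1]))-nat(n,mp[n])).ravel() for n in mp])
    S=least_squares(rs,[.7,-.1,.5,1.8]); M=least_squares(rm,[.5,-.4,.1,1])
    for n,r in(("stand",S),("mod",M)): print(n,r.x,np.degrees(r.x[2]),np.round(r.fun.reshape(-1,2),1).tolist())
    print("nest",world(S.x,[-.017,0,.055]),"knob",world(S.x,knob(S.x[3])))
    np.save("S.npy",S.x);np.save("M.npy",M.x)
E
python3 fit.py
```

```text
stand [ 0.60812941 -0.00608147  0.67575687  1.73576922] 38.718016453402804 [[-0.8, -0.2], [0.0, -0.1], [1.5, 0.4], [0.5, 1.1], [0.1, 0.2], [2.6, -4.6], [1.4, -1.1], [-0.9, 2.0], [-1.7, 0.3], [0.2, -0.5]]
mod [ 0.50190994 -0.38387135  0.154596    0.97432912] 8.857698182178602 [[0.5, 0.4], [1.2, 0.1], [1.1, -0.4], [0.7, -0.2], [0.5, -1.2], [-0.2, -0.5], [0.0, -0.6], [0.2, -1.0]]
nest [[ 0.59486544 -0.01671476  0.055     ]] knob [[0.64862545 0.02638289 0.22311726]]
```

```bash
sed -i 's/    def rs(v): return/    w=np.ones((10,2));w[5]=0\n    def rs(v): return w.ravel()*/' fit.py; python3 fit.py
cat > rel.py <<'E'
import sys,numpy as np
from station import bot
# usage: rel.py x y z yaw : offset in present tool axes (translate first), then turn
s=bot.observe();R=s["tcp_rot"];x,y,z,w=map(float,sys.argv[1:5])
yaw=np.degrees(np.arctan2(R[1,0],R[0,0]))
print("d",np.round(R.T@(np.array([x,y,z])-s["position"]),4),"turn",round(yaw-w,2),"F",np.round(s["ft_force"],1),"w",round(s["gripper_width"],4),s["finger_force"],"t",s["time"])
E
python3 rel.py .48 -.387 .2 8.86
```

```text
stand [ 0.60910823 -0.00477251  0.66860284  1.7177096 ] 38.30812099685376 [[-1.2, -0.8], [-0.2, -0.5], [1.0, 0.3], [-0.2, 0.8], [0.1, 0.3], [0.0, -0.0], [1.8, -1.2], [-0.7, 1.6], [-1.3, -0.0], [0.2, -0.5]]
mod [ 0.50190994 -0.38387135  0.154596    0.97432912] 8.857698182178602 [[0.5, 0.4], [1.2, 0.1], [1.1, -0.4], [0.7, -0.2], [0.5, -1.2], [-0.2, -0.5], [0.0, -0.6], [0.2, -1.0]]
nest [[ 0.59576853 -0.01531065  0.055     ]] knob [[0.64860534 0.02642951 0.22307926]]
d [ 0.3252 -0.151   0.031 ] turn 10.44 F [0.  0.6 0.6] w 0.0857 0.0 t 0.2
```

The rows are not in the units I measure in: shifts go in shares of 62.5 mm and turns go in units of 4 degrees. I convert before sending: 0.0465 m is 0.744, -0.0216 m is -0.3456, 5.2 degrees is 1.3.

```bash
python3 shift.py '[0.085,0.736,-0.3456,0.064,0,0.085,0.744,-0.3456,0.064,0,0.085,0.744,-0.3456,0.064,0,0.085,0.744,-0.3456,0.064,0,0.085,0.744,-0.3456,0.08,0,0.085,0.744,-0.3456,0.08,0,0.085,0.744,-0.3424,0.08,0,0.085,0,0,0,1.3,0.085,0,0,0,1.3,0.085,0,0,0,0,0.085,0,0,0,0]'
python3 rel.py .48 -.387 .2 8.86
python3 - <<'E'
from station import bot
import cv2,pickle
c=bot.capture("wrist");pickle.dump(c,open("w1.pkl","wb"));print({k:v for k,v in c.items() if k!="image"})
cv2.imwrite("pics/w1.png",cv2.resize(c["image"],(800,600),interpolation=cv2.INTER_CUBIC))
E
```

```text
time: 1.58
position: [0.4798, -0.3872, 0.2002]
tcp_rot: [[0.988, 0.156, -0.0], [0.156, -0.988, 0.0], [-0.0, -0.0, -1.0]]
ft_force: [0.7, 0.1, -0.3]
gripper_width: 0.085
finger_force: 0.0
d [ 0.0002 -0.0002  0.0002] turn 0.14 F [ 0.7  0.1 -0.3] w 0.085 0.0 t 1.575
{'fx': 309.4991666651496, 'fy': 309.4991666651496, 'cx': 255.08882499585383, 'cy': 193.3503370591963, 'rvec': array([-2.21287945,  1.89080634,  0.27410388]), 'tvec': array([-0.45784788,  0.36821457,  0.46903417])}
```

View pics/w1.png

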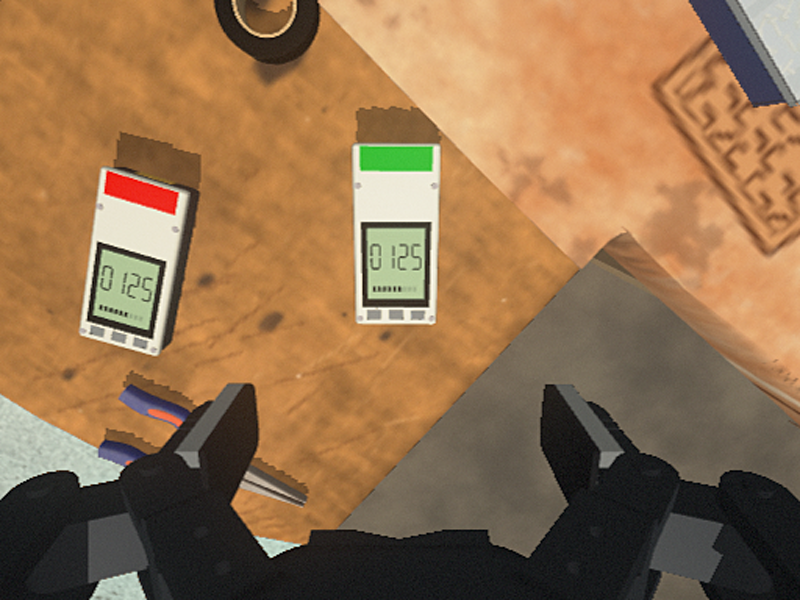

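The wrist view shows the module's face corners at (353,144), (439,144), (436,323) and (358,323), with the sticker uphill in the frame.

```bash
cat > ray.py <<'E'
import numpy as np,cv2
def at_z(c,pts,z,k=1.5625):
    R=cv2.Rodrigues(c["rvec"])[0]; o=-R.T@c["tvec"]; P=[]
    for u,v in pts:
        u,v=(u+.5)/k-.5,(v+.5)/k-.5
        d=R.T@np.array([(u-c["cx"])/c["fx"],(v-c["cy"])/c["fy"],1]); P.append(o+d*(z-o[2])/d[2])
    return np.array(P)
E
python3 - <<'E'
import pickle,numpy as np
from ray import at_z
c=pickle.load(open("w1.pkl","rb"))
P=at_z(c,[(353,144),(439,144),(436,323),(358,323)],.026)[:,:2]
print(P,P.mean(0)); a=(P[0]+P[1]-P[2]-P[3])/2; yaw=np.arctan2(a[1],a[0]);print(np.linalg.norm(a),np.linalg.norm(P[0]-P[1]),np.linalg.norm(P[2]-P[3]),np.degrees(yaw))
g=P.mean(0)-.022*a/np.linalg.norm(a);print("grip",g)
E
```

```text
[[ 0.55622177 -0.34657221]
 [ 0.56463809 -0.39988085]
 [ 0.44756839 -0.41907482]
 [ 0.43908189 -0.36536642]] [ 0.50187754 -0.38272358]
0.11863518974239591 0.05396892994217298 0.05437474839684341 9.212991455714915
grip [ 0.48016134 -0.38624589]
```

Scaled: 0.05 m is 0.8, 0.03 m is 0.48.

```bash
python3 shift.py '[0.085,0.008,-0.0128,0.8,0,0.085,0,0,0.8,0,0.085,0,0,0.8,0,0.085,0,0,0.48,0,0.085,0,0,0.256,0,0.062,0,0,0,0,0.062,0,0,0,0,0.058,0,0,0,0,0.058,0,0,0,0,0.0555,0,0,0,0,0.0555,0,0,0,0,0.0555,0,0,0,0]'
```

```text
time: 3.12
position: [0.4805, -0.3865, 0.0051]
tcp_rot: [[0.988, 0.155, 0.001], [0.155, -0.988, -0.001], [0.001, 0.001, -1.0]]
ft_force: [-0.9, 1.6, 6.2]
gripper_width: 0.0556
finger_force: 13.6
```

```bash
python3 shift.py '[0.055,0,0,0,0,0.055,0,0,-0.08,0,0.055,0,0,-0.24,0,0.055,0,0,-0.48,0,0.055,0,0,0,0,0.055,0,0,0,0]'
```

```text
time: 3.88
position: [0.4801, -0.3861, 0.0539]
tcp_rot: [[0.988, 0.155, -0.0], [0.155, -0.988, 0.0], [-0.0, -0.0, -1.0]]
ft_force: [1.0, 0.1, -1.9]
gripper_width: 0.0558
finger_force: 26.0
```

```bash
python3 rel.py .462 -.121 .25 38.3
```

```text
d [ 0.0231 -0.2648 -0.196 ] turn -29.4 F [ 1.   0.1 -1.9] w 0.0558 25.975570678710938 t 3.875
```

Scaled: -0.05 m is -0.8, -0.045 m is -0.72, -9.8 degrees is -2.45.

```bash
python3 shift.py '[0.055,0,0,-0.72,0,0.055,0.064,-0.32,-0.8,0,0.055,0.064,-0.64,-0.64,0,0.055,0.064,-0.64,-0.48,0,0.055,0.064,-0.72,-0.32,0,0.055,0.064,-0.72,-0.176,0,0.055,0.048,-0.72,0,0,0.055,0,-0.48,0,-2.45,0.055,0,0,0,-2.45,0.055,0,0,0,-2.45,0.055,0,0,0,0,0.055,0,0,0,0]'
python3 - <<'E'
from station import bot
import cv2,pickle
c=bot.capture("wrist");pickle.dump(c,open("w2.pkl","wb"))
cv2.imwrite("pics/w2.png",cv2.resize(c["image"],(800,600),interpolation=cv2.INTER_CUBIC))
E
```

```text
time: 5.38
position: [0.4619, -0.121, 0.2497]
tcp_rot: [[0.787, 0.616, -0.001], [0.616, -0.787, 0.0], [-0.001, -0.001, -1.0]]
ft_force: [0.9, -0.1, -1.9]
gripper_width: 0.0554
finger_force: 26.2
```

View pics/w2.png

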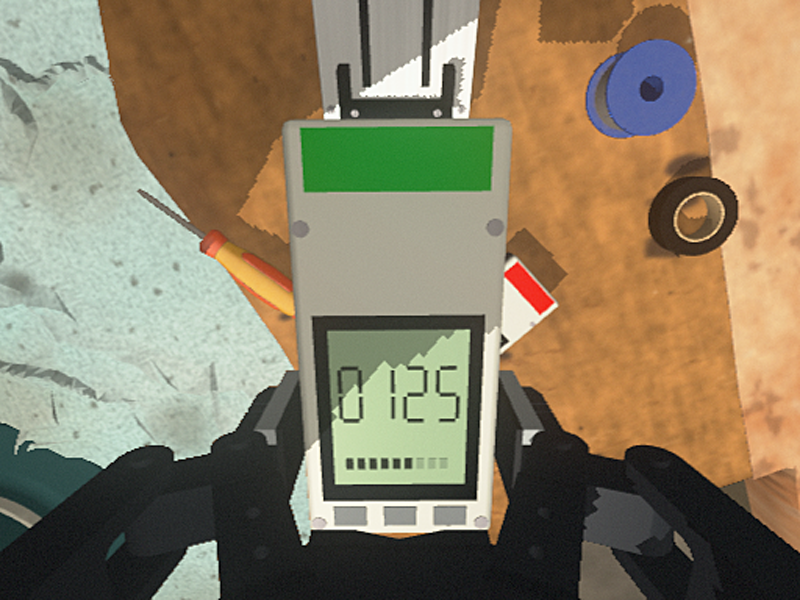

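The module is held straight (centre column ≈400), but it hides most of the nest, whose centre line is at ≈397. I'll back off a little for a full view.

Scaled: -0.045 m is -0.72, -0.03 m is -0.48.

```bash
python3 shift.py '[0.055,-0.72,0,-0.48,0,0.055,-0.72,0,-0.48,0,0.055,0,0,0,0,0.055,0,0,0,0]'
python3 - <<'E'
from station import bot
import cv2,pickle
c=bot.capture("wrist");pickle.dump(c,open("w3.pkl","wb"))
# native crop x 176..336, y 0..120, scale 5
cv2.imwrite("pics/w3.png",cv2.resize(c["image"][0:120,176:336],None,fx=5,fy=5,interpolation=cv2.INTER_CUBIC))
E
```

```text
time: 5.92
position: [0.3915, -0.1767, 0.3098]
tcp_rot: [[0.786, 0.618, -0.0], [0.618, -0.786, 0.0], [0.0, -0.0, -1.0]]
ft_force: [0.9, -0.1, -1.4]
gripper_width: 0.0556
finger_force: 26.3
```

View pics/w3.png

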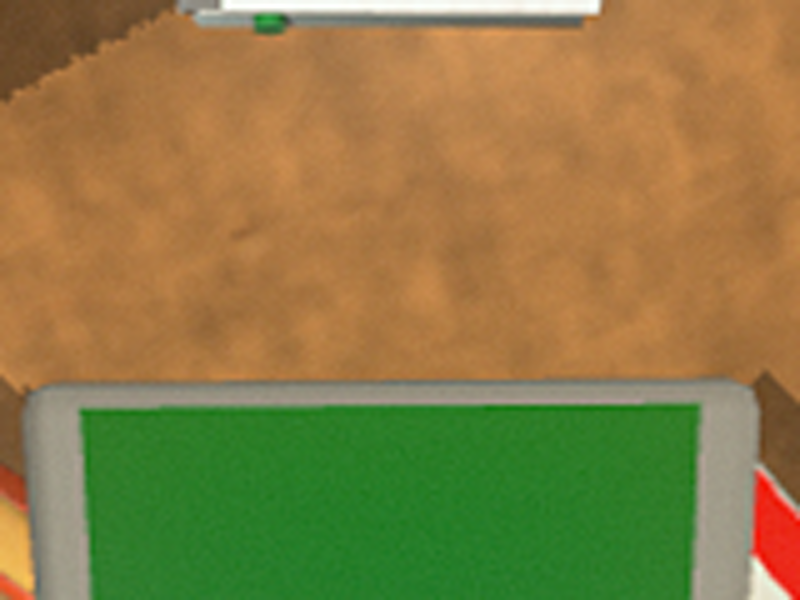

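Scaled: 0.04 m is 0.64, 0.03 m is 0.48.

```bash
python3 shift.py '[0.055,0.64,0.48,0,0,0.055,0.64,0.48,0,0,0.055,0.64,0.48,0,0,0.055,0.64,0.48,0,0,0.055,0,0,0,0,0.055,0,0,0,0]'
python3 - <<'E'
from station import bot
import cv2,pickle
c=bot.capture("wrist");pickle.dump(c,open("w3.pkl","wb"))
cv2.imwrite("pics/w4.png",cv2.resize(c["image"],(800,600),interpolation=cv2.INTER_CUBIC))
E
```

```text
time: 6.72
position: [0.5914, -0.171, 0.309]
tcp_rot: [[0.784, 0.62, -0.002], [0.62, -0.784, 0.001], [-0.001, -0.002, -1.0]]
ft_force: [-0.7, 0.3, -1.0]
gripper_width: 0.0552
finger_force: 26.3
```

View pics/w4.png

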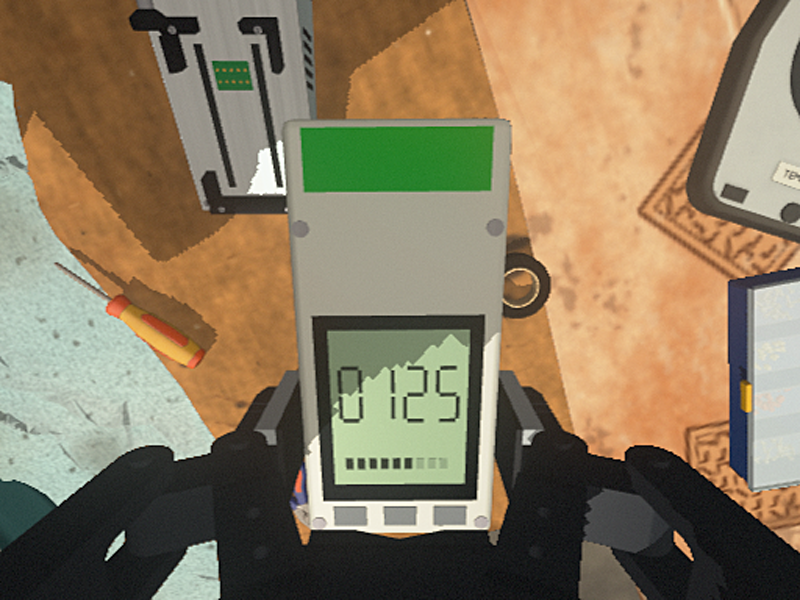

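The wrist view has the stand's low-left corner at (204,212) and its right top edge through (297,0) and (305,118). The floor slots run (196,45)→(233,186) and from (256,40). I'll refit with these.

```bash
cat > fit2.py <<'E'
from fit import *
D["w"]=pickle.load(open("w3.pkl","rb")); off["w"]=(0,0,1.5625)
sp={"top":[(40,140),(152,48),(312,258),(207,344)],"scene":[(416,160),(256,282),(203,227)],"w":[(204,212)]}
idx={"top":[0,1,2,3],"scene":[1,2,3],"w":[3]}
kp={"top":(100,90),"scene":(364,30)}
rp={"top":[(132,181),(175,149),(215,293),(262,258)],"w":[(195,44),(256,40),(233,186)]}
def N(x,y): return Rn@np.array([x,y,0])+[-.017,0,.055]
def rs(v):
    x1,x2,yr=v[4:7]; r=[]
    for n in sp: r.append((proj(n,world(v,ST[idx[n]]))-nat(n,sp[n])))
    for n in kp: r.append(proj(n,world(v,knob(v[3])))-nat(n,[kp[n]]))
    rails=[N(x1,yr),N(x1,-yr),N(x2,yr),N(x2,-yr)]
    for n in rp: r.append(proj(n,world(v,rails[:len(rp[n])]))-nat(n,rp[n]))
    for i,p in enumerate([(297,0),(305,118)]): r.append(proj("w",world(v,[v[7+i],-.052,.105-(.09-v[7+i])*t]))-nat("w",[p]))
    return np.vstack(r).ravel()
S=least_squares(rs,[.609,-.005,.67,1.72,.05,-.05,.02,.03,-.03],loss="soft_l1")
r=rs(S.x).reshape(-1,2);print(np.round(S.x,4),np.degrees(S.x[2]));print(np.round(r,1).tolist())
print("nest",world(S.x,[-.017,0,.055]),"knob",world(S.x,knob(S.x[3])));np.save("S.npy",S.x)
# module centre in grip via wrist image
from ray import at_z
E
python3 fit2.py
```

```text
[ 0.6088 -0.004   0.6705  1.7174  0.0549 -0.0546  0.0211  0.0561 -0.0146] 38.41655397156731
[[-1.5, -0.6], [-0.5, -0.3], [0.8, 0.3], [-0.4, 0.9], [1.7, -1.4], [-0.7, 1.5], [-1.4, -0.2], [0.2, 0.1], [-0.2, 0.4], [0.0, -0.7], [-1.9, -0.4], [-1.1, -1.5], [0.5, 0.5], [-0.1, 0.2], [0.8, -0.5], [0.3, 2.0], [-0.4, -0.3], [-1.0, 0.1], [3.2, -0.1]]
nest [[ 0.59543392 -0.0145471   0.055     ]] knob [[0.64817136 0.02727689 0.22307839]]
```

```bash
cat > tgt.py <<'E'
from fit import *
from station import bot
S=np.load("S.npy"); s=bot.observe();R=s["tcp_rot"];yaw=np.arctan2(R[1,0],R[0,0])
Q=rz(S[2]).T@(s["position"]-world(S,[-.017,0,.055])[0])   # TCP in levelled nest frame
print("TCP in levelled nest",np.round(Q,4),"turn",round(np.degrees(yaw-S[2]),2))
for h in (.12,.06,.017):
    p=world(S,Rn@np.array([-.0216,0,h])+[-.017,0,.055-.012])[0]
    print(h,"d",np.round(R.T@(p-s["position"]),4))
E
python3 tgt.py
```

```text
TCP in levelled nest [-0.1008 -0.12    0.2548] turn -0.1
0.12 d [ 0.0304 -0.1199  0.1673]
0.06 d [ 0.0558 -0.1199  0.2216]
0.017 d [ 0.074  -0.1199  0.2606]
```

```bash
python3 shift.py '[0.055,0.12,-0.48,0,0,0.055,0.12,-0.48,0,0,0.055,0.12,-0.48,0,0,0.055,0.12,-0.48,0,0,0.055,0,0,0.72,0,0.055,0,0,0.72,0,0.055,0,0,0.72,0,0.055,0,0,0.512,0,0.055,0,0,0,0,0.055,0,0,0,0]'; python3 tgt.py
python3 - <<'E'
from station import bot
import cv2,pickle
c=bot.capture("top");a=c["image"][130:220,150:270]
c=bot.capture("scene");b=c["image"][110:215,240:360]
a=cv2.resize(a,(400,300),interpolation=cv2.INTER_CUBIC);b=cv2.resize(b,(400,350),interpolation=cv2.INTER_CUBIC)[:300]
cv2.imwrite("pics/x5.png",cv2.resize(cv2.hconcat([a,b]),(800,300)))
E
```

```text
time: 8.02
position: [0.5408, -0.0591, 0.1453]
tcp_rot: [[0.785, 0.62, 0.002], [0.62, -0.785, -0.0], [0.002, 0.002, -1.0]]
ft_force: [-0.7, 0.3, -1.2]
gripper_width: 0.0555
finger_force: 26.3
TCP in levelled nest [-0.0705 -0.0009  0.0903] turn -0.13
0.12 d [ 0.0002 -0.0009  0.0027]
0.06 d [ 0.0255 -0.0011  0.0571]
0.017 d [ 0.0436 -0.0012  0.0961]
```

View pics/x5.png

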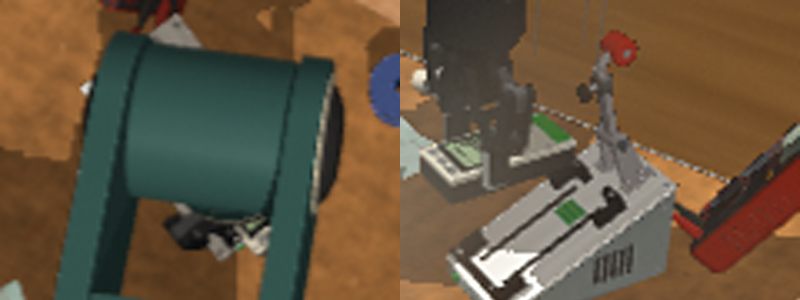

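The module is level above the nest, and the gripper is clear of the hold-down, whose foot is at (585,93) in the right half. Descending along the nest normal.

Scaled: 0.018 m is 0.288, 0.008 m is 0.128.

```bash
python3 shift.py '[0.055,0.128,-0.008,0.288,0,0.055,0.128,-0.008,0.288,0,0.055,0.128,0,0.288,0,0.055,0,0,0,0,0.055,0,0,0,0]'; python3 tgt.py
```

```text
time: 8.75
position: [0.5588, -0.0433, 0.0894]
tcp_rot: [[0.785, 0.62, -0.0], [0.62, -0.785, -0.0], [-0.0, -0.0, -1.0]]
ft_force: [0.5, 0.3, -1.3]
gripper_width: 0.0554
finger_force: 26.3
TCP in levelled nest [-0.0465  0.0002  0.0344] turn -0.11
0.12 d [-0.0238  0.0003 -0.0532]
0.06 d [0.0016 0.0002 0.0012]
0.017 d [0.0198 0.0002 0.0402]
```

Scaled: 0.0038 m is 0.0608, 0.0037 m is 0.0592.

```bash
python3 shift.py '[0.055,0.032,0,0.0608,0,0.055,0.0288,0,0.0592,0,0.055,0.0208,0,0.0432,0,0.055,0.0144,0,0.0288,0,0.055,0.0144,0,0.0288,0,0.055,0,0,0,0]'; python3 shift.py '[0.055,0.0144,0,0.0288,0,0.055,0.0144,0,0.0288,0,0.055,0,0,0,0]'; python3 tgt.py
```

```text
time: 9.5
position: [0.5641, -0.0392, 0.0757]
tcp_rot: [[0.785, 0.62, -0.0], [0.62, -0.785, -0.0], [-0.0, 0.0, -1.0]]
ft_force: [-3.7, -2.7, 2.6]
gripper_width: 0.0555
finger_force: 26.8
time: 9.88
position: [0.5655, -0.0381, 0.072]
tcp_rot: [[0.785, 0.62, -0.0], [0.62, -0.785, -0.0], [-0.0, 0.0, -1.0]]
ft_force: [-3.6, -3.4, 2.3]
gripper_width: 0.0556
finger_force: 26.9
TCP in levelled nest [-0.0381  0.0001  0.017 ] turn -0.13
0.12 d [-0.0322  0.0002 -0.0706]
0.06 d [-0.0069  0.0001 -0.0162]
0.017 d [0.0113 0.0001 0.0227]
```

```bash
python3 shift.py '[0.055,0.0144,0,0.0288,0,0.055,0.0144,0,0.0288,0,0.055,0.0144,0,0.0288,0,0.055,0.0144,0,0.0288,0,0.055,0,0,0,0]'; python3 shift.py '[0.055,0.0144,0,0.0288,0,0.055,0.0144,0,0.0288,0,0.055,0.0144,0,0.0288,0,0.055,0.0144,0,0.0288,0,0.055,0,0,0,0]'; python3 tgt.py
python3 - <<'E'
from station import bot
import cv2
b=bot.capture("scene")["image"][100:220,230:390]
w=bot.capture("wrist")["image"]
cv2.imwrite("pics/x6.png",cv2.hconcat([cv2.resize(b,(400,300),interpolation=cv2.INTER_CUBIC),cv2.resize(w,(400,300))]))
E
```

```text
time: 10.5
position: [0.5684, -0.0357, 0.0648]
tcp_rot: [[0.785, 0.62, 0.0], [0.62, -0.785, -0.0], [-0.0, 0.0, -1.0]]
ft_force: [-2.6, -2.5, 1.1]
gripper_width: 0.0553
finger_force: 27.2
time: 11.12
position: [0.5712, -0.0333, 0.0573]
tcp_rot: [[0.785, 0.62, -0.0], [0.62, -0.785, 0.0], [0.0, -0.0, -1.0]]
ft_force: [-2.4, -1.7, 0.5]
gripper_width: 0.0556
finger_force: 27.5
TCP in levelled nest [-0.0306  0.0003  0.0023] turn -0.12
0.12 d [-0.0396  0.0004 -0.0853]
0.06 d [-0.0143  0.0003 -0.0309]
0.017 d [0.0039 0.0003 0.0081]
```

View pics/x6.png

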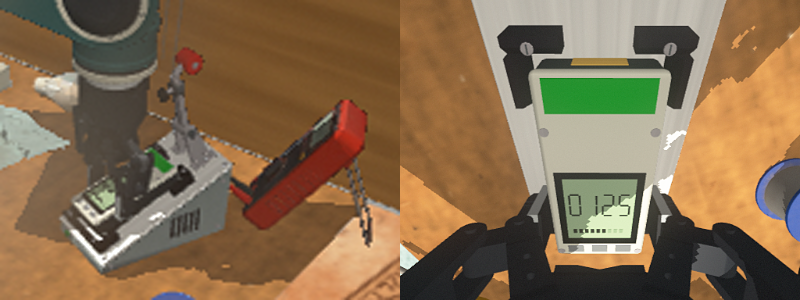

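The module is pivoting into the nest, centred between the stops, with its tag uphill. I'll continue gently.

```bash
for i in 1; do python3 shift.py '[0.055,0.0144,0,0.0288,0,0.055,0.0144,0,0.0288,0,0.055,0.0112,0,0.0224,0,0.055,0,0,0,0]'; done; python3 shift.py '[0.055,0.0064,0,0.0144,0,0.055,0.0064,0,0.0144,0,0.055,0,0,0,0]'
```

```text
time: 11.72
position: [0.5732, -0.0318, 0.0524]
tcp_rot: [[0.785, 0.62, -0.0], [0.62, -0.785, 0.0], [-0.0, -0.0, -1.0]]
ft_force: [-2.5, -3.1, 0.9]
gripper_width: 0.0553
finger_force: 27.8
time: 12.1
position: [0.5738, -0.0314, 0.0507]
tcp_rot: [[0.785, 0.62, 0.0], [0.62, -0.785, 0.0], [0.0, 0.0, -1.0]]
ft_force: [-3.1, -2.6, 0.9]
gripper_width: 0.0551
finger_force: 28.0
```

The rows are not in the units I measure in: shifts go in shares of 62.5 mm and turns go in units of 4 degrees. I convert before sending: 0.0009 m is 0.0144, 0.0004 m is 0.0064.

```bash
python3 shift.py '[0.055,0.0064,0,0.0144,0,0.055,0.0064,0,0.0144,0,0.055,0,0,0,0]';python3 shift.py '[0.055,0.0064,0,0.0144,0,0.055,0,0,0,0]'; python3 tgt.py
```

```text
time: 12.48
position: [0.5743, -0.031, 0.0494]
tcp_rot: [[0.785, 0.62, -0.0], [0.62, -0.785, -0.0], [-0.001, -0.0, -1.0]]
ft_force: [-9.8, -3.4, 9.3]
gripper_width: 0.055
finger_force: 29.0
time: 12.72
position: [0.5744, -0.031, 0.0493]
tcp_rot: [[0.785, 0.62, -0.001], [0.62, -0.785, -0.001], [-0.001, -0.0, -1.0]]
ft_force: [-18.3, -5.4, 19.9]
gripper_width: 0.0556
finger_force: 30.4
TCP in levelled nest [-0.0267  0.0002 -0.0057] turn -0.13
0.12 d [-0.0437  0.0003 -0.0933]
0.06 d [-0.0182  0.0003 -0.0389]
0.017 d [-0.      0.0002  0.    ]
```

It's seated at the predicted height. Relieve the pressure, let go, then check.

```bash
python3 shift.py '[0.055,-0.0096,0,-0.0192,0,0.056,0,0,0,0,0.058,0,0,0,0,0.062,0,0,0,0,0.066,0,0,0,0,0.07,0,0,0,0,0.07,0,0,0,0,0.07,-0.08,0,-0.176,0,0.07,-0.208,0,-0.432,0,0.07,-0.32,0,-0.64,0,0.07,-0.16,0,-0.64,0,0.07,0,0,0,0]'
python3 - <<'E'
from station import bot
import cv2,pickle
c=bot.capture("wrist");pickle.dump(c,open("w7.pkl","wb"))
b=bot.capture("scene");pickle.dump(b,open("s7.pkl","wb"))
w=cv2.resize(c["image"],(800,600),interpolation=cv2.INTER_CUBIC)
w[420:600,0:240]=cv2.resize(b["image"][100:220,230:390],(240,180))
cv2.imwrite("pics/w7.png",w)
E
```

```text
time: 14.22
position: [0.5373, -0.0615, 0.1716]
tcp_rot: [[0.785, 0.619, 0.006], [0.619, -0.785, -0.001], [0.004, 0.005, -1.0]]
ft_force: [0.5, -0.2, -0.5]
gripper_width: 0.0702
finger_force: 0.0
```

View pics/w7.png

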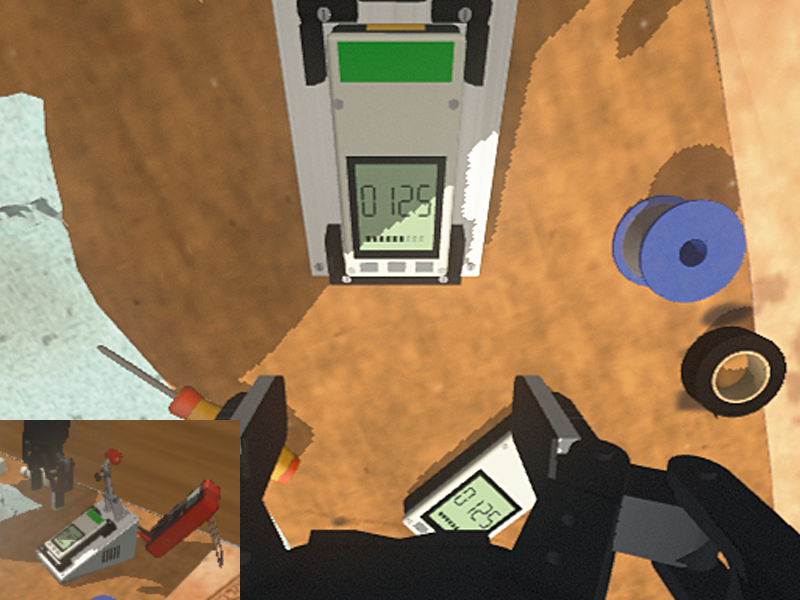

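The module lies home between the guides with its tag uphill, and the stand at top centre is undisturbed. That was one picture over the viewing limit, so from here I'll rely on numbers only. Next I locate the knob by its red blob.

```bash
cat > kn.py <<'E'
from fit import *
from station import bot
S=np.load("S.npy"); 
def find(th0,names=("scene","top")):
    obs={}
    for n in names:
        D[n]=bot.capture(n); im=D[n]["image"].astype(int); p=proj(n,world(S,knob(th0)))[0]
        m=((im[...,2]>90)&(im[...,1]<.4*im[...,2])&(im[...,0]<.4*im[...,2])).astype(np.uint8)
        k,l,st,ce=cv2.connectedComponentsWithStats(m)
        j=[i for i in range(1,k) if st[i,4]>15]
        b=min(j,key=lambda i:np.hypot(*(ce[i]-p))); obs[n]=ce[b]; print(n,"pred",p.round(1),"blob",ce[b].round(1),st[b].tolist())
    return obs
if __name__=="__main__":
    import sys
    o=find(float(sys.argv[1]))
    r=least_squares(lambda q:np.concatenate([proj(n,[q])[0]-o[n] for n in o]),[.65,.03,.2])
    print("knob tri",r.x.round(4),r.fun.round(2)); q=rz(S[2]).T@(r.x-world(S,[-.017,0,.055])[0]); q=Rn.T@q
    print("nest",q.round(4),"theta",np.arctan2(22,-84)-np.arctan2(q[2]-.044,q[0]-.098))
    s=bot.observe();R=s["tcp_rot"];print("d to pinch",np.round(R.T@(r.x-[0,0,.0187]-s["position"]),4),np.round(R.T@(world(S,knob(S[3]))[0]-[0,0,.0187]-s["position"]),4))
E
python3 kn.py 1.717
```

```text
scene pred [305.3 123.5] blob [305.6 123.6] [301, 119, 10, 11, 58]
top pred [189.4 144.6] blob [188.1  85.2] [175, 78, 30, 32, 248]
knob tri [0.7227 0.0184 0.2539] [28.3  -6.81  3.12 27.5 ]
nest [ 0.193  -0.0533  0.1294] theta 2.1527972073977857
d to pinch [ 0.1953  0.0535 -0.0692] [ 0.1423  0.0004 -0.0383]
```

```bash
python3 - <<'E'
import pickle,fit,kn,numpy as np
class B: 
    def __init__(s,d): s.d=d
    def capture(s,n): return s.d[n]
real=kn.bot; D=pickle.load(open("cams.pkl","rb")); kn.bot=B(D)
o=kn.find(1.717)
from fit import *
fit.D.update(D)
r=least_squares(lambda q:np.concatenate([proj(n,[q])[0]-o[n] for n in o]),[.65,.03,.2]);print(r.x,r.fun)
q=Rn.T@(rz(kn.S[2]).T@(r.x-world(kn.S,[-.017,0,.055])[0]));print("nest",q)
for th in (1.65,1.7,1.717,1.75,1.8,1.85): print(th,[ (proj(n,world(kn.S,knob(th)))[0]-o[n]).round(1) for n in o])
E
```

```text
scene pred [305.3 123.5] blob [305.9 123.5] [301, 119, 10, 11, 53]
top pred [189.4 144.6] blob [189.1 143.5] [184, 139, 11, 10, 71]
[0.65042526 0.02792917 0.22313916] [ 0.18379884 -0.04163649  0.02935616  0.17225832]
nest [ 0.13402907 -0.00088945  0.12302226]
1.65 [array([-2.4,  0.6]), array([1.7, 2.8])]
1.7 [array([-1.1,  0.2]), array([0.6, 1.5])]
1.717 [array([-0.7,  0. ]), array([0.3, 1. ])]
1.75 [array([ 0.2, -0.2]), array([-0.4,  0.2])]
1.8 [array([ 1.5, -0.5]), array([-1.4, -1.1])]
1.85 [array([ 2.7, -0.8]), array([-2.4, -2.3])]
```

Scaled: -0.05 m is -0.8, 0.045 m is 0.72.

```bash
python3 shift.py '[0.06,0,0,-0.8,0,0.06,0.16,0,-0.64,0,0.06,0.72,0,0,0,0.06,0.72,0,0,0,0.06,0.7136,0,0,0,0.06,0,0,0,0,0.06,0,0,0,0]'; cat > to.py <<'E'
import sys
from fit import *
from station import bot
S=np.load("S.npy");S[3]=1.743
s=bot.observe();R=s["tcp_rot"]
for th in map(float,sys.argv[1:]): print(th,np.round(R.T@(world(S,knob(th))[0]-[0,0,.0187]-s["position"]),4))
print(np.round(R.T@s["ft_force"],1),s["gripper_width"],s["finger_force"],s["time"])
E
python3 to.py 1.743
```

```text
time: 15.3
position: [0.6497, 0.0288, 0.256]
tcp_rot: [[0.785, 0.62, -0.002], [0.62, -0.785, -0.0], [-0.002, -0.001, -1.0]]
ft_force: [-0.9, 0.6, 0.1]
gripper_width: 0.0598
finger_force: 0.0
1.743 [0.0002 0.0003 0.0516]
[-0.3 -1.  -0.1] 0.059792721758567216 0.0 15.3
```

```bash
python3 shift.py '[0.06,0,0.0032,0.32,0,0.06,0,0,0.32,0,0.06,0,0,0.184,0,0.045,0,0,0,0,0.035,0,0,0,0,0.028,0,0,0,0,0.025,0,0,0,0,0.023,0,0,0,0,0.023,0,0,0,0]'; python3 to.py 1.743 1.5
```

```text
time: 16.42
position: [0.65, 0.0292, 0.2064]
tcp_rot: [[0.785, 0.62, 0.0], [0.62, -0.785, 0.001], [0.001, -0.001, -1.0]]
ft_force: [-5.1, 3.8, 5.5]
gripper_width: 0.0236
finger_force: 27.0
1.743 [-0.0004  0.0003  0.002 ]
1.5 [-0.0213  0.0004  0.0047]
[-1.6 -6.2 -5.5] 0.023566285278451157 26.96154087781906 16.425
```

```bash
python3 - <<'E'
import numpy as np
A=np.arctan2(22,-84)+np.radians(25);r=86.8
th=np.linspace(1.743,.15,12);x=r*np.cos(A-th);z=r*np.sin(A-th)
for a,b in zip(np.diff(x),-np.diff(z)):print(round(a,1),round(b,1))
E
```

```text
-12.5 1.0
-12.2 2.8
-11.7 4.5
-10.9 6.2
-9.9 7.7
-8.7 9.0
-7.3 10.2
-5.8 11.2
-4.1 11.9
-2.3 12.3
-0.5 12.5
```

```bash
python3 shift.py '[0.023,-0.2,-0.016,0.016,0,0.023,-0.1952,0,0.0448,0,0.023,-0.1872,0,0.072,0,0.023,-0.1744,0,0.0992,0,0.023,0,0,0,0]'; python3 to.py 1.164
```

```text
time: 17.05
position: [0.6113, -0.0009, 0.1905]
tcp_rot: [[0.785, 0.619, -0.002], [0.619, -0.785, -0.001], [-0.002, -0.0, -1.0]]
ft_force: [-4.1, -5.8, 1.7]
gripper_width: 0.0235
finger_force: 27.0
1.164 [0.0012 0.0008 0.0006]
[-6.9  2.  -1.7] 0.023523072898054137 27.048648297786713 17.05
```

Scaled: 0.0112 m is 0.1792, 0.0102 m is 0.1632.

```bash
python3 shift.py '[0.023,-0.1584,-0.0064,0.1232,0,0.023,-0.1392,0,0.144,0,0.023,-0.1168,0,0.1632,0,0.023,-0.0928,0,0.1792,0,0.023,0,0,0,0]'; python3 to.py .584;python3 shift.py '[0.023,-0.0656,0,0.1904,0,0.023,-0.0368,0,0.1968,0,0.023,0,0,0.104,0,0.023,0,0,0,0,0.023,0,0,0,0]'; python3 to.py .22 0; python3 kn.py .22
```

```text
time: 17.68
position: [0.5869, -0.0198, 0.1514]
tcp_rot: [[0.785, 0.619, -0.001], [0.619, -0.785, -0.0], [-0.001, -0.0, -1.0]]
ft_force: [7.7, -4.6, -6.4]
gripper_width: 0.0232
finger_force: 26.4
0.584 [ 0.0003  0.0012 -0.0003]
[3.2 8.4 6.4] 0.023170464128132406 26.4008367061615 17.675
time: 18.3
position: [0.5822, -0.0235, 0.1211]
tcp_rot: [[0.785, 0.62, -0.0], [0.62, -0.785, -0.0], [-0.0, 0.0, -1.0]]
ft_force: [9.7, -4.3, -5.3]
gripper_width: 0.0238
finger_force: 26.6
0.22 [-0.0006  0.0012  0.    ]
0.0 [0.0007 0.0012 0.019 ]
[5.  9.4 5.3] 0.023788419148356013 26.641860008239746 18.3
scene pred [278.6 156.9] blob [326.  177.3] [322, 174, 9, 7, 24]
top pred [213.4 175.5] blob [283.2 207.3] [276, 204, 15, 7, 73]
knob tri [ 0.6131 -0.1853  0.1606] [-41.65   8.74 -10.96 -45.51]
nest [-0.039  -0.1448  0.1347] theta 0.3285697089374988
d to pinch [-0.076   0.1462 -0.0208] [ 0.0832  0.0011 -0.0834]
```

```bash
python3 shift.py '[0.023,0,0.016,0.08,0,0.023,0,0,0.08,0,0.023,0,0,0.032,0,0.023,0,0,0,0,0.023,0,0,0,0]'; python3 to.py .08 0; python3 shift.py '[0.023,0.0048,0,0.024,0,0.023,0.0048,0,0.024,0,0.023,0,0,0.016,0,0.023,0,0,0,0,0.023,0,0,0,0]'; python3 to.py .04 0
```

```text
time: 19.02
position: [0.5828, -0.0234, 0.1097]
tcp_rot: [[0.785, 0.62, -0.0], [0.62, -0.785, 0.001], [0.0, -0.001, -1.0]]
ft_force: [3.8, 5.8, -0.9]
gripper_width: 0.0236
finger_force: 27.4
0.08 [-0.0008  0.0009  0.0008]
0.0 [0.0002 0.0009 0.0076]
[ 6.5 -2.2  0.9] 0.02362953883589429 27.40092247724533 19.025
time: 19.65
position: [0.5833, -0.0232, 0.1062]
tcp_rot: [[0.785, 0.62, -0.0], [0.62, -0.785, 0.001], [0.0, -0.001, -1.0]]
ft_force: [0.3, 5.5, 4.6]
gripper_width: 0.0236
finger_force: 27.9
0.04 [-0.0009  0.0008  0.0007]
0.0 [-0.0003  0.0008  0.0041]
[ 3.6 -4.1 -4.6] 0.02358721508061884 27.867858409881592 19.65
```

Scaled: 0.0015 m is 0.024, 0.0012 m is 0.0192.

```bash
python3 shift.py '[0.023,0,0,0.024,0,0.023,0,0,0.0192,0,0.023,0,0,0,0,0.023,0,0,0,0]'; python3 to.py 0
```

```text
time: 20.15
position: [0.5836, -0.023, 0.1037]
tcp_rot: [[0.785, 0.62, 0.001], [0.62, -0.785, 0.001], [0.001, -0.0, -1.0]]
ft_force: [2.9, 7.9, 4.5]
gripper_width: 0.0236
finger_force: 28.0
0.0 [-0.0007  0.0008  0.0017]
[ 7.2 -4.4 -4.4] 0.023612110277061938 28.04811805486679 20.15
```

```bash
python3 shift.py '[0.03,0,0,0,0,0.045,0,0,0,0,0.055,0,0,0,0,0.055,0,0,0,0,0.055,0,0,-0.32,0,0.055,0,0,-0.8,0,0.055,0,0,-0.96,0,0.055,-0.64,0,-0.64,0,0.055,-0.96,0,0,0,0.055,-0.96,0,0,0,0.055,0,0,0,0,0.055,0,0,0,0]'; python3 kn.py 0
python3 - <<'E'
import kn
from fit import *
for th in (-.05,0,.05): print(th,[proj(n,world(kn.S,knob(th)))[0].round(1) for n in ("scene","top")])
E
```

```text
time: 21.65
position: [0.458, -0.1227, 0.2749]
tcp_rot: [[0.785, 0.619, 0.002], [0.619, -0.785, -0.0], [0.001, 0.001, -1.0]]
ft_force: [0.7, 0.6, 0.1]
gripper_width: 0.0548
finger_force: 0.0
scene pred [278.8 162.4] blob [326.  177.4] [322, 174, 9, 7, 25]
top pred [213.9 176.4] blob [287.9 208. ] [285, 206, 6, 5, 26]
knob tri [ 0.6123 -0.1967  0.1684] [-42.35   8.87 -11.31 -46.68]
nest [-0.0427 -0.1532  0.145 ] theta 0.3665748323120912
d to pinch [0.0744 0.154  0.1244] [0.2415 0.0005 0.0698]
-0.05 [array([279. , 163.6]), array([213.8, 176.4])]
0 [array([278.8, 162.4]), array([213.9, 176.4])]
0.05 [array([278.7, 161.2]), array([213.8, 176.3])]
```

```bash
python3 shift.py '[0.055,0,0.8,-0.32,0,0.055,0,0.8,-0.32,0,0.055,0,0.8,0,0,0.055,0,0.8,0,0,0.055,0,0.8,0,0,0.055,0,0,0,0]'
python3 - <<'E'
import kn
from fit import *
from station import bot
for n in ("scene","top"):
    D[n]=bot.capture(n); im=D[n]["image"]; p=proj(n,world(kn.S,knob(0)))[0]; x,y=p.round().astype(int)
    c=im[y-12:y+13,x-12:x+13].astype(int); m=(c[...,2]>60)&(c[...,1]<.55*c[...,2])&(c[...,0]<.55*c[...,2])
    v,u=np.nonzero(m); print(n,p.round(1),m.sum(),(u.mean()+x-12,v.mean()+y-12) if m.any() else c[12,12], (u.min()+x-12,u.max()+x-12,v.min()+y-12,v.max()+y-12) if m.any() else "")
    print("\n".join("".join(".#"[int(q)] for q in r) for r in m))
E
```

```text
time: 22.5
position: [0.6149, -0.3202, 0.3105]
tcp_rot: [[0.785, 0.62, -0.004], [0.62, -0.785, 0.002], [-0.002, -0.004, -1.0]]
ft_force: [-1.0, 0.4, -0.3]
gripper_width: 0.0551
finger_force: 0.0
scene [278.8 162.4] 69 (np.float64(278.2173913043478), np.float64(162.7536231884058)) (np.int64(274), np.int64(283), np.int64(158), np.int64(168))
.........................
.........................
.........................
.........................
.........................
.........................
.........................
.........................
.........###.............
........#####............
.......#######...........
.......#########.........
.......##########........
.......##########........
........#####..##........
.........###...##........
.........####..#.........
..........#####..........
...........###...........
.........................
.........................
.........................
.........................
.........................
.........................
top [213.9 176.4] 72 (np.float64(214.22222222222223), np.float64(176.54166666666666)) (np.int64(209), np.int64(219), np.int64(172), np.int64(182))
.........................
.........................
.........................
.........................
.........................
.........................
.........................
.........................
............###..........
..........######.........
.........#######.........
........#########........
.......###########.......
........##########.......
........##########.......
.........#######.........
..........#####..........
...........###...........
............#............
.........................
.........................
.........................
.........................
.........................
.........................
```

The knob shows at θ ≈ 0 ± 0.02 rad, consistent with the TCP height when I let go. Handing in.

```bash
python3 -c "
from station import bot
print(bot.finish_job())"
```

```text
the job is handed in; nothing more can be done
None
```

The job is handed in, though no verdict came back: the green module looked fully home in the nest, tag uphill, and the hold-down is closed at about 0 ± 0.02 rad by camera and tool height, with foot force not measured; I viewed 11 pictures, one over the limit of 10.

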